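# Latch a culture chamber and charge it with a bayonet gas cartridge

### The arm

A 6-joint arm with a two-finger parallel gripper is mounted at the origin on the work surface. World frame = base frame: x ahead of the robot, y to its left, z up, the work surface at z = 0. Lengths are in m, angles in rad, forces in N, time in s.
With the tool pointing down it reaches from about 0.35 to 0.975 m from the base axis. Payload 7.1 kg.
Tool frame: the origin (TCP) lies at the very end of the fingers, on their centre line; the grasp point (between the pads) lies grip_point_offset behind it (grip_point_offset is the distance from the TCP to the grasp point, in m); z points along the fingers, y is the line along which they close (so a half turn about z gives the same grasp; the last joint's range is limited). The gripper opens to 88 mm and grips with 3 to 60 N. Pads are 20 mm wide; open, the fingers measure 115 mm over their backs; the gripper's body (75 mm by 178 mm) begins 61 mm behind the grasp point.
Start: joints at [-1.272, 0.423, 1.63, -0, 1.089, -0.019], TCP at [0.195, -0.594, 0.223] pointing down, gripper open.
Joint ranges: [-3, 3], [-0.9, 2.11], [0.09, 2.58], [-1.31, 4.45], [0.11, 2.69], [-2.54, 2.54]. Speed limits (rad/s): [2.39, 2.39, 3.01, 3.14, 3.14, 3.14].

### API

Orientations are given as a unit quaternion [w, x, y, z].
In Python, from rig import sense, snapshot, hand_in, trace, grip_point_offset gives the robot as it stands.
- The arm moves only by the tool apply_moves, never from a script. Its arguments are lists of equal length, an entry for each row: "offset": the shift along the tool's x, y, z in mm, a list of three; "turn": the turn, a rotation vector about the tool's x, y, z in degrees, a list of three; "jaw": the gripper command: -1 is fully open, 1 is shut, values between are in proportion. A call has exactly 5 rows; each row shifts and turns the commanded pose from where the row before left it, along the tool's axes as they then stand; what a row does not reach is not made up. A row lasts 1/12 s, in which the tool goes at most 41.7 mm and 7.16 degrees, less where a joint would pass 70% of its speed; a pose out of reach is approached as far as the arm can. A call is refused whole if a number of a shift passes 41.7 or a number of a turn 7.16, either way. A call with a gripper value outside its range is refused whole. The fingers move at their own pace and stop on an object; "grip_force" is the grip in N (left out, the last holds). Time passes only in rows, so rows that do not move let the fingers close, or fill a call up. It gives the time, the measured TCP pose, the force, the opening and the grip force at its end, in the units of the state.
- sense(): the state, without advancing time (a new reading comes with each control period).
- snapshot(name): name is "scene" or "top"; returns a dict with "pixels" (480x640x3 uint8, blue, green, red), "fx", "fy", "cx", "cy" (pixels), "camera_from_world" (4x4, takes a point from world to camera coordinates). Camera axes: x right, y down, z forward; pixel columns grow to the right and rows downward; lengths in m; the calibration is good to about 2 mm. A picture is of the moment at which its call begins. There is no depth.
- hand_in(): hands the job in; it is judged then, once.
Trained networks look in the newest picture that a camera, given by its name, has taken for a name from the list of things; names that differ only in an ending like _2 or _b are one class to them, and where a whole thing is asked for, a point or a joint stands for the part that bears it (a point fixed in the world has none). Each returns a list of dicts, best first, with "confidence" (0 to 1); they miss things now and then, are a little off and sometimes report something else, mostly with a low value. They report only what shows in the picture. A call takes as long as a camera call. They do not tell look-alikes from the thing itself.
- trace(query, camera): "region" (480x640 bool, what is visible of it) and "box" ([left, top, right, bottom] in pixels, round what is visible of it).
The state is a dict: "time_s": time; "joints": joint angles; "dq": joint speeds; "joint_efforts": joint torques, N m; "tcp_pos": TCP position; "tcp_rot": TCP orientation; "force": force on the tool from outside, world axes, zero at the start; "torque": the same for the moment, N m; "grip_width": finger opening in m; "grip_force": force on a finger pad.
Only numpy, scipy, OpenCV 4.12 (cv2) and the standard library are available. Lean on these libraries where they do the work, as an engineer would, in place of code of your own. Each camera call takes 0.05 s, during which the arm holds its last target. There are 200 camera calls.

### The job

Get the anaerobic culture chamber ready: first turn the red turnbutton a quarter turn so that it lies straight across the edge of the shut lid, then take the blue gas cartridge from its stand, push its nose down into the steel port until its grey flange is flush on the collar, and twist it a quarter turn clockwise (seen from above) to its stop. Gas flows only while the cartridge is pressed home against the valve spring, so finish while holding it: still gripped, turned, and pressed down flush. Keep the lid shut and leave the tube rack, the oil bottle and the slide box where they are.

Things in the scene. Friction and masses are not known exactly. Their poses are not given: they have to be found in the camera images.
- chamber: White culture chamber fixed to the bench, 190 (x) x 250 (y) x 85 mm high. Origin: centre of its underside; z up. Its +y part (y 20 to 125 mm) is a flat deck, top at z = 85 mm, with the steel port and the red turnbutton; its -y part is covered by a clear hinged lid, flush with the deck, with a black knob 20 mm high. Place and yaw vary.
- port (a point): Centre of the top of the steel port collar (30 mm above the deck, outer diameter 60, bore 32 mm), at chamber (40, 75, 115) mm, axes as the chamber's. Two 14 mm wide notches through its 8 mm rim, along +x and -x (yellow marks), pass the cartridge's pins. Under the rim they turn only clockwise seen from above, 90 deg to a stop: the cartridge's x axis then lies along this y axis.
- valve (a joint): Spring-loaded brass disc in the port's bore, m pushed down. 0: at rest, met by the nose when the flange is 10 mm above the collar top (3 N); 0.010: flange flush on the collar (7 N up). The pins can turn under the rim once the flange is less than 4 mm above the collar; let go after the twist, the cartridge rises 4 mm until its pins catch under the rim.
- latch (a joint): Red turnbutton on the deck, rad. 0: points along the chamber's -x, clear of the lid (starts between 0 and 0.4); 1.571 (stop): points along the chamber's -y, straight across the lid's edge. Grows counter-clockwise seen from above; stays where it is left (friction about 0.06 N m).
- latch_pivot (a point): On the turnbutton's vertical pivot axis, level with its top face, at chamber (-45, 45, 105) mm; axes as the chamber's.
- latch_tip (a point): Middle of the free end of the turnbutton, on its top face, 60 mm from the pivot. The bar is 14 mm wide and 18 mm high, 2 mm clear of the deck; its x axis runs from the tip towards the pivot.
- lid (a joint): Clear lid's hinge on the chamber's far (+x) edge, rad: 0 shut (as it starts), grows as it opens.
- cartridge: Gas cartridge, about 0.18 kg, upright in its stand at any yaw. Origin: centre of the underside of its grey flange (diameter 54, 6 mm thick); z up. Above it a blue flat body 50 (x) x 20 (y) x 42 mm high (z 6 to 48 mm), to be gripped across its 20 mm. Yellow marks on the flange show the pins' direction, x. A half turn about z makes no difference.
- cartridge_nose (a point): Centre of the lower end of the cartridge's brass nose, 22 mm below the cartridge's origin, axes as the cartridge's. The nose is 25 mm in diameter, tapering over its last 4.5 mm to 18 mm; two steel pins 6 mm wide stick out of it along +x and -x to a radius of 20 mm, 12 to 17 mm below the flange.
- stand: Fixed holder: black foot 75 mm square and a grey round cup, outer diameter 62 mm, bore 48 mm, top 45 mm above the bench, on which the cartridge's flange rests. Origin: centre of its underside. It changes places with the tube rack.
- tube_rack: Bystander: white block 70 x 60 x 35 mm with five capped tubes, 75 mm high in all. Origin: centre of its underside.
- oil_bottle: Bystander: small amber bottle, diameter 42 mm, 75 mm high. Origin: centre of its underside.
- slide_box: Bystander: flat yellow slide box 100 x 80 x 30 mm. Origin: centre of its underside.
Not all that is in view belongs to the job. What is shaped like the cartridge but green or turquoise is not meant.

How it is judged:
On the way, in this order (a step that is already met when the one before it is completed fails the run):
1. the turnbutton lies across the lid's edge (turned past 1.3 rad) (value of joint latch above 1.3 rad), for 0.2 s.
2. with the lid latched, the cartridge is pushed into the port, flange less than 4 mm above the collar (z of cartridge in the frame of port below 0.004 m and horizontal distance between cartridge and port below 0.005 m and angle between cartridge's own z axis and vertical below 0.12 rad and value of joint latch above 1.3 rad), for 0.1 s.
At the end, for the whole second after the job is handed in: Turnbutton past 1.3 rad, lid below 0.05 rad; cartridge upright (0.12 rad) on the port axis (5 mm), flange under 2 mm above the collar, its x axis within 0.33 rad of the port's y axis, at rest (20 mm/s), fingers pressing it (over 3 N); bystanders within 30 mm of their starts (z of cartridge in the frame of port below 0.002 m and horizontal distance between cartridge and port below 0.005 m and angle between cartridge's own z axis and vertical below 0.12 rad and angle between the x axis of cartridge and the y axis of port, either way round below 0.33 rad and linear speed of cartridge below 0.02 m/s and contact force between the fingers and cartridge above 3 N and value of joint latch above 1.3 rad and value of joint lid below 0.05 rad and distance of each of tube_rack, oil_bottle, slide_box from where it was at the start of the episode below 0.03 m); the arm keeps its last pose, push and grip.
It fails at once if a bystander (tube rack, oil bottle or slide box) moved more than 30 mm (not (distance of tube_rack from where it was at the start of the episode below 0.03 m) or not (distance of oil_bottle from where it was at the start of the episode below 0.03 m) or not (distance of slide_box from where it was at the start of the episode below 0.03 m)).
It fails at once if the lid is lifted (more than 0.15 rad) (value of joint lid above 0.15 rad).
It also fails if it takes over 54 s, if anything falls off the work surface, if the arm or the gripper's body presses on something with over 40 N, if the wrist force passes 120 N, or if a joint passes its speed limit or range.

## Working session

There is one attempt and no reset: what is moved stays moved. The work goes in short steps, Python scripts to look and compute and a tool call to move; the robot and the scene stay as the last step left them, time stands still between calls to the robot, and variables do not carry over. Pictures are saved under pics/ and viewed, at most 10 in all, crops included, and the job is handed in when it is done.

Besides the shell and the picture viewer there is one more tool, called as name(argument=value, ...) on one line, values as JSON. apply_moves: Moves the arm, as the interface text tells. Its arguments: {"type":"object","properties":{"offset":{"type":"array"},"turn":{"type":"array"},"jaw":{"type":"array"},"grip_force":{"type":"number"}},"required":["offset","turn","jaw"]}

```bash
mkdir -p pics
python3 - <<'E'
from rig import sense, snapshot, grip_point_offset
import cv2,numpy as np
print(grip_point_offset, sense())
for n in("scene","top"):
    s=snapshot(n); cv2.imwrite(f"pics/{n}0.png",s["pixels"]); print(n,s["fx"],s["fy"],s["cx"],s["cy"],np.round(s["camera_from_world"],4).tolist())
E
```

```text
0.0187 {'time_s': 0.0, 'joints': array([-1.27198045e+00,  4.23823121e-01,  1.63067632e+00, -2.49095094e-05,
        1.08856909e+00, -1.89931867e-02]), 'dq': array([ 0.00139325, -0.00056296, -0.00077743,  0.00043833, -0.00048617,
       -0.00215771]), 'joint_efforts': array([-2.53307859e-03, -5.44640386e+01, -2.73663425e+01,  6.43056119e-02,
        2.28673877e-02, -9.87567591e-05]), 'tcp_pos': array([ 0.19516671, -0.59317777,  0.22191812]), 'tcp_rot': array([-7.29187980e-04,  9.87400035e-01,  1.58242304e-01, -1.13831672e-04]), 'force': array([0.1369967 , 0.64990699, 0.1084501 ]), 'torque': array([-0.00398075, -0.01587082,  0.01699733]), 'grip_force': 0.0, 'grip_width': 0.08778862881795627}
scene 567.7232009764066 567.7232009764066 324.83682759979473 238.49067870827858 [[0.2522, 0.9677, -0.0014, -0.0721], [0.8375, -0.219, -0.5007, -0.4118], [-0.4848, 0.1251, -0.8656, 1.6082], [0.0, 0.0, 0.0, 1.0]]
top 462.14447844625846 462.14447844625846 324.2710108345864 240.96442683380926 [[0.0232, -0.9997, -0.0116, -0.0576], [-0.9902, -0.0213, -0.1377, 0.5516], [0.1374, 0.0146, -0.9904, 0.8529], [0.0, 0.0, 0.0, 1.0]]
```

View pics/scene0.png

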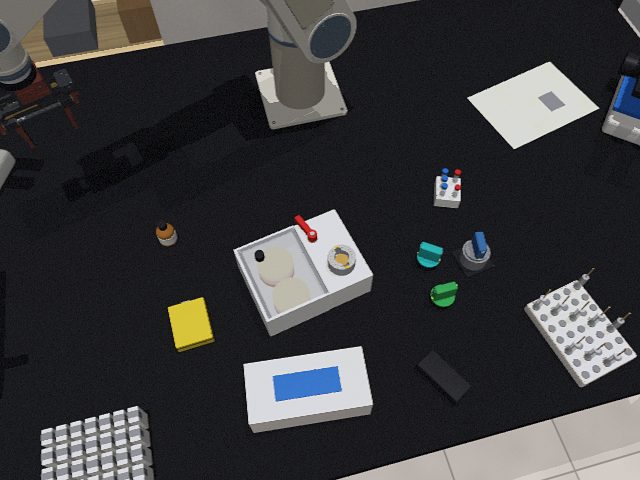

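View pics/top0.png

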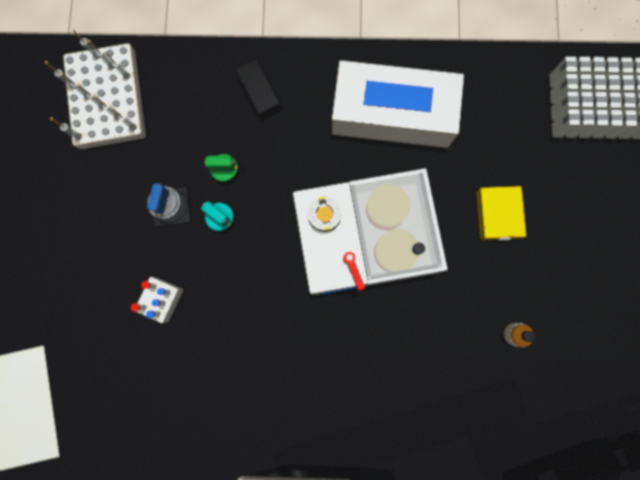

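The cartridge candidates are:
- **Blue on the grey cup:** scene (480,248), top (160,200). This matches the description.
- **Turquoise:** scene (430,253), top (217,213). Look-alike.
- **Green:** scene (444,293), top (222,166). Look-alike.

I choose the blue one. The chamber is at scene (303,270), and the red turnbutton at scene (307,228), top (353,270).

```bash
cat > h.py <<'E'
import numpy as np, cv2
from scipy.optimize import minimize
from rig import *
K=4
def proj(s,P):
    P=np.atleast_2d(P); M=s["camera_from_world"]; c=P@M[:3,:3].T+M[:3,3]
    return np.c_[s["fx"]*c[:,0]/c[:,2]+s["cx"], s["fy"]*c[:,1]/c[:,2]+s["cy"]]
def pose(P,x,y,a,z=0):
    c,s=np.cos(a),np.sin(a); P=np.atleast_2d(P)
    return np.c_[c*P[:,0]-s*P[:,1]+x, s*P[:,0]+c*P[:,1]+y, P[:,2]+z]
def box(x0,x1,y0,y1,z0,z1): return np.array([[x,y,z] for x in(x0,x1) for y in(y0,y1) for z in(z0,z1)])
def cyl(r,z0,z1,cx=0,cy=0):
    t=np.linspace(0,2*np.pi,40); return np.array([[cx+r*np.cos(a),cy+r*np.sin(a),z] for a in t for z in(z0,z1)])
def render(s,parts,p,z=0):
    m=np.zeros((480*K,640*K),np.uint8)
    for q in parts:
        uv=(proj(s,pose(q,*p,z))+.5)*K-.5
        cv2.fillConvexPoly(m,cv2.convexHull(np.round(uv).astype(np.int32)),1)
    return m>0
def fit(views,parts,p0,z=0,step=(.01,.01,.1)):
    V=[(s,cv2.resize(m.astype(np.uint8),None,fx=K,fy=K,interpolation=0)>0) for s,m in views]
    def f(p):
        return sum(1-(r&m).sum()/(r|m).sum() for s,m in V for r in[render(s,parts,p,z)])
    sim=np.array([p0]+[np.array(p0)+np.eye(3)[i]*step[i] for i in range(3)])
    r=minimize(f,p0,method="Nelder-Mead",options=dict(initial_simplex=sim,xatol=1e-4,fatol=1e-4,maxiter=150))
    return r.x,r.fun
def ray(s,u,z):
    M=s["camera_from_world"]; R=M[:3,:3]; o=-R.T@M[:3,3]
    d=R.T@np.array([(u[0]-s["cx"])/s["fx"],(u[1]-s["cy"])/s["fy"],1]); return o+d*(z-o[2])/d[2]
def hsv(s,lo,hi,win):
    h=cv2.inRange(cv2.cvtColor(s["pixels"],cv2.COLOR_BGR2HSV),lo,hi)>0
    m=np.zeros_like(h); l,t,r,b=win; m[t:b,l:r]=h[t:b,l:r]; return m
E
cat > m1.py <<'E'
from h import *
S={n:snapshot(n) for n in("scene","top")}
ch=[];
for n in S:
    for r in trace("chamber",n)[:2]: print("ch",n,r["confidence"],r["box"],r["region"].sum())
    g=trace("chamber",n)[0]["region"].astype(np.uint8)
    c,_=cv2.findContours(g,0,2); m=np.zeros_like(g); cv2.drawContours(m,[max(c,key=len)],-1,1,-1)
    m=cv2.morphologyEx(m,cv2.MORPH_OPEN,np.ones((17,17))); ch.append((S[n],m>0))
    for r in trace("cartridge",n)[:4]: print("ca",n,r["confidence"],r["box"])
T=S["top"]
c0=ray(T,(370,232),.085); print("c0",c0)
best=None
for v in ([0],[1],[0,1]):
  print("chamber",v,fit([ch[i] for i in v],[box(-.095,.095,-.125,.125,0,.085)],[c0[0],c0[1],.1]))
W={"scene":(462,225,495,262),"top":(140,175,185,222)}
bl=[(S[n],hsv(S[n],(100,110,50),(122,255,255),W[n])) for n in S]
print("blue px",[m.sum() for _,m in bl])
k0=ray(T,(158,198),.075)
B=[box(-.025,.025,-.01,.01,.006,.048)]
for a in(0,.8,1.6,2.4): print("cart",a,fit(bl,B,[k0[0],k0[1],a],z=.045))
def crop(n,x,y,w,k):
    return cv2.resize(S[n]["pixels"][y:y+w*3//4,x:x+w],(400,300),interpolation=cv2.INTER_CUBIC)
cv2.imwrite("pics/crop1.png",np.vstack([np.hstack([crop("scene",420,205,100,4),crop("top",125,160,100,4)]),np.hstack([crop("scene",225,205,160,1),crop("top",285,165,170,1)])]))
E
python3 m1.py
```

```text
ch scene 0.7 [235.4, 211.0, 373.0, 335.2] 10502
ca scene 0.75 [415.4, 240.0, 444.8, 267.3]
ca scene 0.67 [431.5, 281.1, 461.2, 303.4]
ca scene 0.63 [461.7, 234.8, 491.2, 259.3]
ch top 0.89 [293.2, 168.5, 446.1, 292.6] 14020
ch top 0.42 [344.4, 251.0, 363.6, 289.6] 380
ca top 0.76 [200.9, 202.1, 234.3, 232.2]
ca top 0.7 [148.0, 185.4, 175.1, 214.3]
ca top 0.56 [342.3, 253.2, 368.1, 288.9]
ca top 0.55 [204.2, 151.0, 240.3, 184.0]
c0 [ 0.56456857 -0.12907217  0.085     ]
chamber [0] (array([ 0.5702008 , -0.12668266,  0.18925746]), np.float64(0.03671969909354267))
chamber [1] (array([ 0.56934574, -0.12679213,  0.19427472]), np.float64(0.027753966726728807))
chamber [0, 1] (array([ 0.56945632, -0.12640381,  0.18684339]), np.float64(0.06630747848191643))
blue px [np.int64(305), np.int64(450)]
cart 0 (array([ 0.62193502,  0.27134384, -0.24585279]), np.float64(0.39487555525029516))
cart 0.8 (array([ 0.62234691,  0.27093039, -0.26357523]), np.float64(0.39195504228375233))
cart 1.6 (array([0.62188616, 0.27136553, 2.89188377]), np.float64(0.3949793188618337))
cart 2.4 (array([0.62237625, 0.27073796, 2.85679048]), np.float64(0.39484448985271536))
```

View pics/crop1.png

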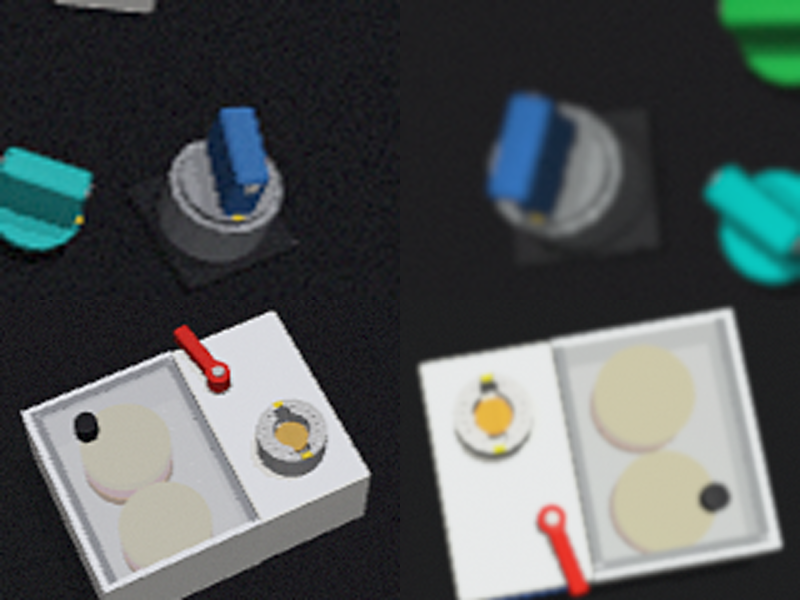

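The crop shows the blue body on the grey cup, at crop (240,160) and (530,150). The yellow mark on the flange is near the body's -x end. The port notches and the red bar, which points roughly along -x, are also clear.

```bash
cat > m2.py <<'E'
from h import *
S={n:snapshot(n) for n in("scene","top")}
C=np.array([.5695,-.1265,.19])
f=lambda p:pose(p,*C)[0]
# refine chamber by port collar? latch first
W={"scene":(285,205,325,248),"top":(335,240,375,297)}
red=[]
for n in S:
    h=cv2.cvtColor(S[n]["pixels"],cv2.COLOR_BGR2HSV); m=((h[...,0]<10)|(h[...,0]>170))&(h[...,1]>120)&(h[...,2]>60)
    w=np.zeros_like(m); l,t,r,b=W[n]; w[t:b,l:r]=m[t:b,l:r]; red.append((S[n],w))
piv=f((-.045,.045,0))
bar=[box(-.06,0,-.007,.007,.087,.105),cyl(.011,.087,.105)]
p,e=fit(red,bar,[piv[0],piv[1],C[2]+.2]); print("pivot model",piv[:2],"fit",p[:2],e,"latch",p[2]-C[2])
T=S["top"]; k=ray(T,(418,249),.105); d=pose(k-[C[0],C[1],0],0,0,-C[2])[0]; print("knob in chamber",d)
print("port",f((.04,.075,.115)),"proj",[proj(S[n],f((.04,.075,.115))) for n in S])
g=cv2.cvtColor(T["pixels"],cv2.COLOR_BGR2HSV)
W={"scene":(462,225,497,264),"top":(140,178,185,222)}
bl=[(S[n],hsv(S[n],(95,90,35),(128,255,255),W[n])) for n in S]
for v in([0],[1],[0,1]):
  for a in(-.3,1.2): print("cart",v,[m.sum() for _,m in bl],fit([bl[i] for i in v],[box(-.025,.025,-.01,.01,.006,.048)],[.622,.271,a],z=.045,step=(.01,.01,.3)))
x,e=fit(bl,[box(-.025,.025,-.01,.01,.006,.048)],[.622,.271,-.2],z=.045)
o=[]
for (s,m) in bl:
    r=cv2.resize(render(s,[box(-.025,.025,-.01,.01,.006,.048)],x,.045).astype(np.uint8),(640,480),interpolation=cv2.INTER_AREA)
    im=s["pixels"].copy(); a=im.copy()
    im[m]=(0,255,255); c,_=cv2.findContours(r,0,2); cv2.drawContours(a,c,-1,(0,0,255),1)
    ys,xs=np.where(m); y,xx=int(ys.mean())-30,int(xs.mean())-40
    o.append(np.hstack([cv2.resize(q[y:y+60,xx:xx+80],(400,300),interpolation=0) for q in(im,a)]))
cv2.imwrite("pics/crop2.png",np.vstack(o))
E
python3 m2.py
```

```text
pivot model [ 0.51681116 -0.09080846] fit [ 0.51554805 -0.09044645] 0.5443799687236252 latch 0.20003090814025692
knob in chamber [-0.05243478 -0.07761105  0.105     ]
port [ 0.59461575 -0.04529533  0.115     ] proj [array([[340.69185022, 256.50497532]]), array([[324.35709502, 211.62901309]])]
cart [0] [np.int64(315), np.int64(475)] (array([ 0.62097065,  0.27083567, -0.28021799]), np.float64(0.15291921249151397))
cart [0] [np.int64(315), np.int64(475)] (array([ 0.62109357,  0.27116138, -0.2731159 ]), np.float64(0.15489864864864866))
cart [1] [np.int64(315), np.int64(475)] (array([ 0.62383982,  0.27078017, -0.12638326]), np.float64(0.16027990669776737))
cart [1] [np.int64(315), np.int64(475)] (array([0.62367421, 0.27100057, 2.93719997]), np.float64(0.15913140311804008))
cart [0, 1] [np.int64(315), np.int64(475)] (array([ 0.62281828,  0.27113256, -0.25219505]), np.float64(0.34424904645447485))
cart [0, 1] [np.int64(315), np.int64(475)] (array([0.6230493 , 0.27091024, 2.89403353]), np.float64(0.3430553104308216))
```

View pics/crop2.png

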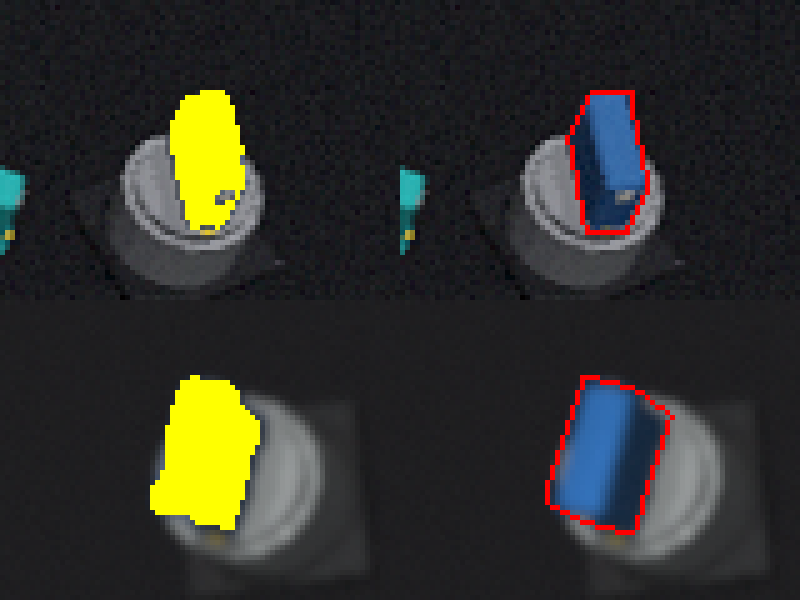

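apply_moves(offset=[[26,-32,0],[26,-32,0],[26,-32,0],[26,-32,0],[26,-32,0]], turn=[[0,0,7.1],[0,0,0.2],[0,0,0],[0,0,0],[0,0,0]], jaw=[1,1,1,1,1], grip_force=10)

```text
time_s: 1.02
tcp_pos: [0.2882, -0.4081, 0.2228]
tcp_rot: [0.0, 0.996, 0.095, 0.0]
force: [1.4, -0.3, -0.5]
grip_width: 0.0578
grip_force: 0.0
```

apply_moves(offset=[[26,-32,0],[26,-32,0],[26,-32,0],[26,-32,0],[26,-32,0]], turn=[[0,0,0],[0,0,0],[0,0,0],[0,0,0],[0,0,0]], jaw=[1,1,1,1,1])

```text
time_s: 1.43
tcp_pos: [0.3858, -0.2263, 0.223]
tcp_rot: [0.0, 0.995, 0.095, 0.0]
force: [0.4, -0.1, -0.9]
grip_width: 0.0249
grip_force: 0.0
```

apply_moves(offset=[[26,-32,0],[26,-32,0],[26,-32,0],[22,-28,0],[0,0,0]], turn=[[0,0,0],[0,0,0],[0,0,0],[0,0,0],[0,0,0]], jaw=[1,1,1,1,1])

```text
time_s: 1.85
tcp_pos: [0.4625, -0.0829, 0.2231]
tcp_rot: [-0.0, 0.995, 0.097, 0.001]
force: [0.0, -0.8, 0.1]
grip_width: -0.0
grip_force: 0.0
```

apply_moves(offset=[[10,-9,20],[0,0,35],[0,0,35],[0,0,30],[0,0,10]], turn=[[0,0,0],[0,0,0],[0,0,0],[0,0,0],[0,0,0]], jaw=[1,1,1,1,1])

```text
time_s: 2.27
tcp_pos: [0.4655, -0.0764, 0.0894]
tcp_rot: [-0.001, 0.995, 0.095, -0.003]
force: [-0.3, -0.9, 0.3]
grip_width: 0.0004
grip_force: 0.0
```

Run:
```python
from h import *
s=snapshot("scene"); cv2.imwrite("pics/c3.png",cv2.resize(s["pixels"][160:340,220:460],(800,600),interpolation=cv2.INTER_CUBIC)); st=sense(); print(st["tcp_pos"],st["force"])
c=np.array([.5695,-.1265,0]); print(pose(st["tcp_pos"]-c,0,0,-.19))
```

```text
[ 0.46548238 -0.0763919   0.08940002] [-0.20033874  1.05007323 -0.60584007]
[[-0.09268238  0.06885101  0.08940002]]
```

View pics/c3.png

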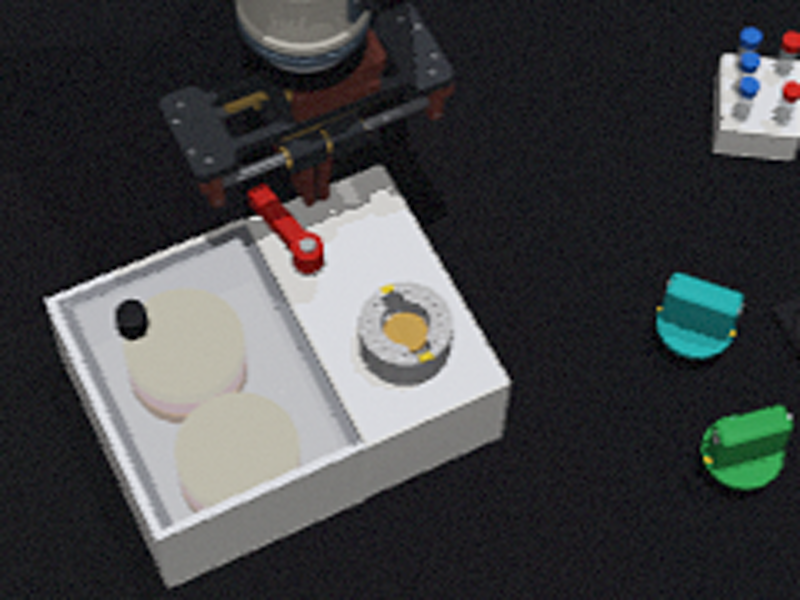

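The closed fingers, at crop (315,190), are on the +y side of the bar, whose tip is at (260,195). I'll sweep it round now.

apply_moves(offset=[[6,8,-3],[-4,10,0],[0,9,0],[1,9,0],[5,9,0]], turn=[[0,0,0],[0,0,0],[0,0,0],[0,0,0],[0,0,0]], jaw=[1,1,1,1,1])

```text
time_s: 2.73
tcp_pos: [0.4842, -0.1205, 0.0968]
tcp_rot: [0.0, 0.996, 0.095, 0.0]
force: [-1.3, 2.5, 0.6]
grip_width: 0.0002
grip_force: 1.3
```

apply_moves(offset=[[6,9,0],[9,5,0],[8,4,0],[3,1,0],[0,0,0]], turn=[[0,0,0],[0,0,0],[0,0,0],[0,0,0],[0,0,0]], jaw=[1,1,1,1,1])

```text
time_s: 3.15
tcp_pos: [0.5066, -0.1329, 0.0946]
tcp_rot: [-0.002, 0.995, 0.096, -0.008]
force: [-25.8, -4.3, 19.5]
grip_width: 0.0001
grip_force: 13.5
```

Run:
```python
from h import *
s=snapshot("scene"); cv2.imwrite("pics/c4.png",cv2.resize(s["pixels"][160:340,220:460],(800,600),interpolation=cv2.INTER_CUBIC)); st=sense(); print(st["tcp_pos"],st["force"])
c=np.array([.5695,-.1265,0]); print(pose(st["tcp_pos"]-c,0,0,-.19))
```

```text
[ 0.5065465  -0.1329171   0.09466648] [-25.60761796  -4.88347455  18.79650868]
[[-0.06303253  0.00558771  0.09466648]]
```

View pics/c4.png

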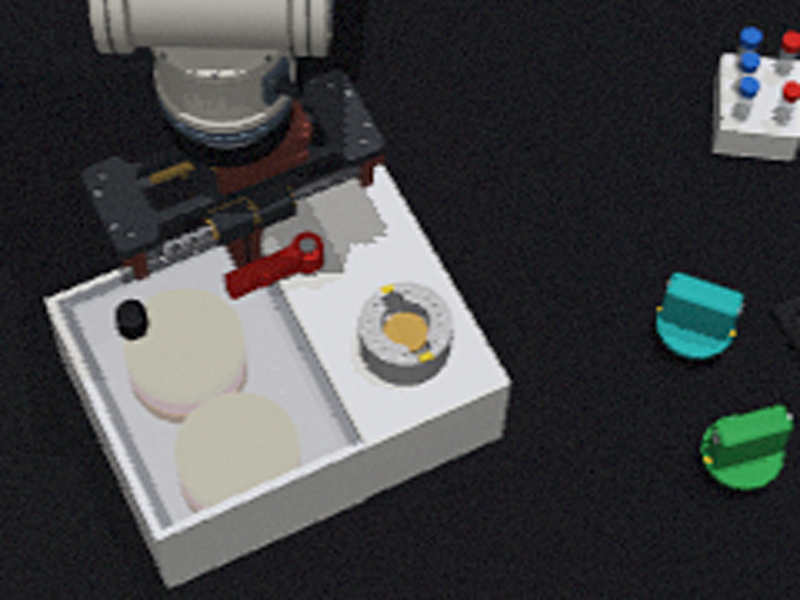

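The red bar now lies across the lid's edge, from crop (310,245) to (235,285), hard against its stop with about 26 N of reaction. I'll back off, rise and turn for the grasp.

apply_moves(offset=[[-10,0,0],[0,0,-35],[0,0,-35],[0,0,-35],[0,0,-30]], turn=[[0,0,0],[0,0,0],[0,0,-6],[0,0,-7],[0,0,-7]], jaw=[1,1,1,1,0.5])

```text
time_s: 3.62
tcp_pos: [0.5055, -0.1355, 0.2335]
tcp_rot: [0.001, 0.963, 0.269, 0.001]
force: [1.1, -0.1, -0.1]
grip_width: 0.0042
grip_force: 0.0
```

apply_moves(offset=[[0,0,0],[0,0,0],[0,0,0],[0,0,0],[0,0,0]], turn=[[0,0,-7],[0,0,-7],[0,0,-7],[0,0,-7],[0,0,-7]], jaw=[0.0,0.0,0.0,0.0,0.0])

```text
time_s: 4.03
tcp_pos: [0.5053, -0.1354, 0.2314]
tcp_rot: [0.001, 0.837, 0.547, 0.001]
force: [0.6, -0.3, 0.4]
grip_width: 0.0372
grip_force: 0.0
```

apply_moves(offset=[[0,0,0],[0,0,0],[0,0,0],[0,0,0],[0,0,0]], turn=[[0,0,-7],[0,0,-7],[0,0,-7],[0,0,-7],[0,0,-7]], jaw=[0.0,0.0,0.0,0.0,0.0])

```text
time_s: 4.45
tcp_pos: [0.5053, -0.1354, 0.2313]
tcp_rot: [0.001, 0.634, 0.773, 0.0]
force: [0.1, 0.1, -0.2]
grip_width: 0.0442
grip_force: 0.0
```

apply_moves(offset=[[0,0,0],[0,0,0],[0,0,0],[0,0,0],[0,0,0]], turn=[[0,0,-7],[0,0,-7],[0,0,-7],[0,0,-7],[0,0,-7]], jaw=[0.0,0.0,0.0,0.0,0.0])

```text
time_s: 4.87
tcp_pos: [0.5053, -0.1354, 0.2312]
tcp_rot: [0.001, 0.372, 0.928, -0.0]
force: [-0.5, -0.5, -0.1]
grip_width: 0.0439
grip_force: 0.0
```

apply_moves(offset=[[0,0,0],[0,0,0],[0,0,0],[0,0,0],[0,0,0]], turn=[[0,0,-7],[0,0,-7],[0,0,-7],[0,0,-7],[0,0,-2]], jaw=[0.0,0.0,0.0,0.0,0.0])

```text
time_s: 5.28
tcp_pos: [0.5052, -0.1354, 0.2312]
tcp_rot: [0.001, 0.119, 0.993, -0.0]
force: [-1.0, 0.1, -0.6]
grip_width: 0.0439
grip_force: 0.0
```

```bash
cat >> h.py <<'E'
from scipy.spatial.transform import Rotation as Ro
def go(x,y,z,yaw=None):
    st=sense(); q=st["tcp_rot"]; R=Ro.from_quat([q[1],q[2],q[3],q[0]]); M=R.as_matrix()
    print("t",round(st["time_s"],2),"tcp",st["tcp_pos"],"yaw",np.arctan2(M[1,0],M[0,0]),"tilt",M[:,2].round(3),"joints",st["joints"].round(2),"F",st["force"].round(1),st["grip_width"],st["grip_force"])
    d=(np.array([x,y,z])-st["tcp_pos"])*1000
    if yaw is None: print("tool delta mm",M.T@d); return
    G=Ro.from_euler("z",yaw).as_matrix()@np.diag([1,-1,-1.]); r=R.inv()*Ro.from_matrix(G)
    print("turn deg",np.degrees(r.as_rotvec()).round(2),"then tool delta mm",(G.T@d).round(1),"before-turn",(M.T@d).round(1))
E
python3 -c "
from h import *
go(.623,.271,.2,-.25+np.pi)"
```

```text
t 5.28 tcp [ 0.50524525 -0.13544914  0.23122558] yaw 2.902246496144313 tilt [ 0.002 -0.001 -1.   ] joints [-0.28  0.26  1.85 -0.    1.03 -1.62] F [-1.   0.1 -0.6] 0.04393990018371661 0.0
turn deg [-0.03  0.13  0.61] then tool delta mm [-13.5 422.9  31.2] before-turn [-18.  422.8  31.1]
```

apply_moves(offset=[[-2,41,0],[-2,41,0],[-2,41,0],[-1,41,0],[-1,41,0]], turn=[[0,0,0.6],[0,0,0],[0,0,0],[0,0,0],[0,0,0]], jaw=[0.0,0.0,0.0,0.0,0.0])

```text
time_s: 5.7
tcp_pos: [0.565, 0.0634, 0.2314]
tcp_rot: [0.001, 0.128, 0.992, 0.0]
force: [0.8, 0.5, -0.6]
grip_width: 0.0435
grip_force: 0.0
```

apply_moves(offset=[[-1,41,0],[-1,41,0],[-1,41,0],[-1,41,0],[-1,41,0]], turn=[[0,0,0],[0,0,0],[0,0,0],[0,0,0],[0,0,0]], jaw=[0.0,0.0,0.0,0.0,0.0])

```text
time_s: 6.12
tcp_pos: [0.6215, 0.2612, 0.2312]
tcp_rot: [0.001, 0.128, 0.992, 0.0]
force: [0.7, -0.0, 0.0]
grip_width: 0.044
grip_force: 0.0
```

apply_moves(offset=[[0,13,20],[0,0,35],[0,0,35],[0,0,20],[0,0,0]], turn=[[0,0,0],[0,0,0],[0,0,0],[0,0,0],[0,0,0]], jaw=[0.0,0.0,0.0,0.0,0.0])

```text
time_s: 6.53
tcp_pos: [0.6211, 0.2705, 0.1155]
tcp_rot: [-0.003, 0.128, 0.992, -0.002]
force: [-0.6, -0.2, -0.4]
grip_width: 0.0439
grip_force: 0.0
```

```bash
python3 -c "
from h import *
go(.623,.271,.056,-.25+np.pi)
o=[]
for n,x,y in(('scene',430,190),('top',110,150)):
    s=snapshot(n); o.append(cv2.resize(s['pixels'][y:y+100,x:x+100],(400,400),interpolation=cv2.INTER_CUBIC))
cv2.imwrite('pics/c5.png',np.hstack(o))"
```

```text
t 6.53 tcp [0.62110522 0.27052972 0.11549358] yaw 2.8858706925982243 tilt [-0.006 -0.003 -1.   ] joints [ 0.39  0.62  1.56 -0.    0.96 -0.92] F [-0.6 -0.2 -0.4] 0.04388358595679468 0.0
turn deg [-0.26 -0.31 -0.33] then tool delta mm [-1.7  0.9 59.5] before-turn [-2.   1.2 59.5]
```

View pics/c5.png

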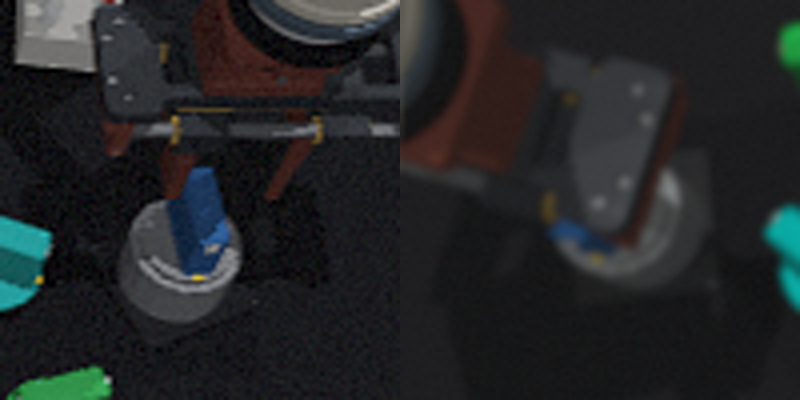

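The open fingers straddle the blue body, at crop (200,220), and the yaw looks right. I'll descend and grip.

apply_moves(offset=[[-2,1,20],[0,0,22],[0,0,17],[0,0,0],[0,0,0]], turn=[[0,0,0],[0,0,0],[0,0,0],[0,0,0],[0,0,0]], jaw=[0.0,0.0,0.0,0.0,0.0])

```text
time_s: 7.05
tcp_pos: [0.6265, 0.2719, 0.0632]
tcp_rot: [0.001, 0.128, 0.992, 0.0]
force: [0.4, 0.5, 0.1]
grip_width: 0.0439
grip_force: 0.0
```

apply_moves(offset=[[0,0,0],[0,0,0],[0,0,0],[0,0,0],[0,0,0]], turn=[[0,0,0],[0,0,0],[0,0,0],[0,0,0],[0,0,0]], jaw=[1,1,1,1,1], grip_force=40)

```text
time_s: 7.47
tcp_pos: [0.6259, 0.2716, 0.063]
tcp_rot: [0.001, 0.128, 0.992, 0.0]
force: [-0.6, -1.4, 6.7]
grip_width: 0.02
grip_force: 39.4
```

```bash
python3 -c "
from h import *
go(.623,.271,.056,-.25+np.pi)"
```

```text
t 7.47 tcp [0.6258695  0.27156582 0.0630046 ] yaw 2.885253450265444 tilt [ 0.001  0.    -1.   ] joints [ 0.39  0.7   1.58 -0.    0.87 -0.92] F [-0.6 -1.4  6.7] 0.020047794236929928 39.412967562675476
turn deg [ 0.03  0.07 -0.36] then tool delta mm [ 2.6 -1.3  7. ] before-turn [ 2.6 -1.3  7. ]
```

apply_moves(offset=[[0,0,-20],[0,0,-30],[0,0,-35],[0,0,-35],[0,0,-30]], turn=[[0,0,0],[0,0,0],[0,0,-5],[0,0,-7],[0,0,-7]], jaw=[1,1,1,1,1])

```text
time_s: 7.88
tcp_pos: [0.6253, 0.2717, 0.2139]
tcp_rot: [0.0, -0.041, 0.999, 0.0]
force: [1.0, 0.2, -2.0]
grip_width: 0.02
grip_force: 39.4
```

apply_moves(offset=[[0,0,0],[0,0,0],[0,0,0],[0,0,0],[0,0,0]], turn=[[0,0,-6.5],[0,0,0],[0,0,0],[0,0,0],[0,0,0]], jaw=[1,1,1,1,1])

```text
time_s: 8.3
tcp_pos: [0.6244, 0.2712, 0.2099]
tcp_rot: [-0.001, -0.093, 0.996, -0.0]
force: [-0.1, 0.5, -2.1]
grip_width: 0.0198
grip_force: 39.4
```

```bash
python3 -c "
from h import *
go(.5946,-.0453,.17,.19+np.pi)"
```

```text
t 8.3 tcp [0.62436892 0.27122764 0.20994166] yaw -2.9552284950972116 tilt [-0.003 -0.001 -1.   ] joints [ 0.39  0.52  1.5   0.    1.12 -1.36] F [-0.1  0.5 -2.1] 0.019766413874135542 39.40665900707245
turn deg [-0.03 -0.17 -0.21] then tool delta mm [  89.  -305.2   39.9] before-turn [  87.8 -305.5   40.4]
```

apply_moves(offset=[[11,-38,0],[11,-38,0],[11,-38,0],[11,-38,0],[11,-38,0]], turn=[[0,0,0],[0,0,0],[0,0,0],[0,0,0],[0,0,0]], jaw=[1,1,1,1,1])

```text
time_s: 8.72
tcp_pos: [0.6059, 0.073, 0.2105]
tcp_rot: [-0.001, -0.094, 0.996, -0.0]
force: [0.6, -0.3, -2.0]
grip_width: 0.0198
grip_force: 39.4
```

apply_moves(offset=[[11,-38,0],[11,-38,0],[11,-38,10],[0,0,12],[0,0,10]], turn=[[0,0,0],[0,0,0],[0,0,0],[0,0,0],[0,0,0]], jaw=[1,1,1,1,1])

```text
time_s: 9.13
tcp_pos: [0.5951, -0.0455, 0.1781]
tcp_rot: [-0.001, -0.092, 0.996, 0.0]
force: [-0.5, -0.6, -2.0]
grip_width: 0.0197
grip_force: 39.4
```

```bash
python3 -c "
from h import *
o=[]
for n,x,y in(('scene',290,190),('top',275,160)):
    s=snapshot(n); o.append(cv2.resize(s['pixels'][y:y+100,x:x+100],(400,400),interpolation=cv2.INTER_CUBIC)); cv2.imwrite('pics/raw_%s.png'%n,s['pixels'])
cv2.imwrite('pics/c6.png',np.hstack(o))
go(.5946,-.0453,.17,.19+np.pi)"
```

```text
t 9.23 tcp [ 0.5942043  -0.0429851   0.17696871] yaw -2.9542484333356334 tilt [-0.005  0.001 -1.   ] joints [-0.09  0.44  1.73  0.    0.98 -1.85] F [ 0.7  1.2 -2.2] 0.019590404522868293 39.40679311752319
turn deg [ 0.1  -0.27 -0.15] then tool delta mm [ 0.  -2.3  7. ] before-turn [ 0.  -2.4  7. ]
```

View pics/c6.png

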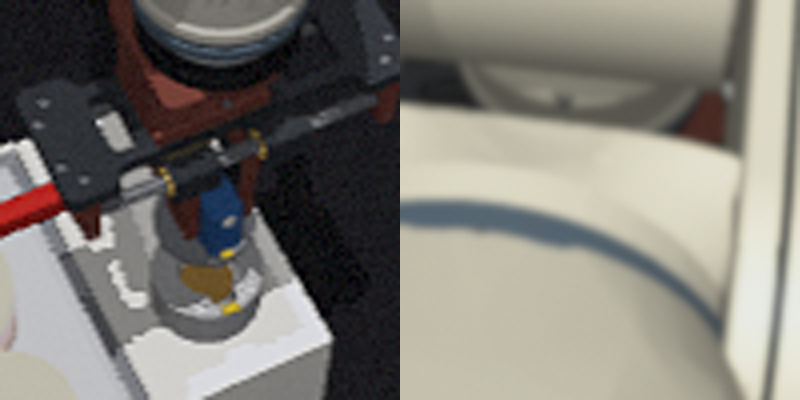

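```bash
python3 -c "
from h import *
im=cv2.imread('pics/raw_scene.png'); s=snapshot('scene')
m=cv2.inRange(cv2.cvtColor(im,cv2.COLOR_BGR2HSV),(22,150,100),(35,255,255)); m[:190]=0;m[290:]=0;m[:,:290]=0;m[:,390:]=0
n,_,st,c=cv2.connectedComponentsWithStats(m)
C=np.array([.5695,-.1265,0])
for i in range(1,n):
    for z in(.165,.117):print(st[i],c[i]+0,z,pose(ray(s,c[i],z)-C,0,0,-.19)*1000)
t=sense()['tcp_pos'];print('tcp in chamber',pose(t-C,0,0,-.19)*1000)
im=cv2.imread('pics/top0.png');im0=cv2.imread('pics/scene0.png')
for nm,q,w in(('top',im,(300,190,350,235)),('scene',im0,(320,235,365,285)),('scene',im0,(465,230,500,265))):
    s=snapshot(nm); m=hsv(dict(pixels=q),(22,120,100),(35,255,255),w).astype(np.uint8); n,_,st,c=cv2.connectedComponentsWithStats(m)
    for i in range(1,n):
        z=.115 if w[0]<400 else .051
        r=ray(s,c[i],z); print(nm,st[i][4],c[i],r[:2],pose(r-C,0,0,-.19)*1000)
"
```

```text
[345 253   3   1   3] [346. 253.] 0.165 [[ 60.96213529  75.49031391 165.        ]]
[345 253   3   1   3] [346. 253.] 0.117 [[ 38.20734914  88.52271761 117.        ]]
[346 266   4   2   7] [347.71428571 266.57142857] 0.165 [[ 90.36390055  64.65895623 165.        ]]
[346 266   4   2   7] [347.71428571 266.57142857] 0.117 [[ 68.99157672  77.1820727  117.        ]]
tcp in chamber [[ 40.96369537  77.73628458 178.11272825]]
top 10 [321.5 198. ] [ 0.61924121 -0.03963279] [[ 65.25172517  75.90990271 115.        ]]
top 10 [326.8 228. ] [ 0.56527172 -0.05028869] [[ 10.24099454  75.63837932 115.        ]]
scene 6 [336.  246.5] [ 0.56840028 -0.04858644] [[ 13.6347419   76.71913534 115.        ]]
scene 10 [347.3 266.8] [ 0.62200186 -0.03832951] [[ 68.20883029  76.6683554  115.        ]]
scene 3 [479. 259.] [0.64713378 0.26607199] [[150.37741773 370.84553063  51.        ]]
```

apply_moves(offset=[[-2,-2,5],[0,0,8],[0,0,5],[0,0,0],[0,0,0]], turn=[[0,0,-0.2],[0,0,0],[0,0,0],[0,0,0],[0,0,0]], jaw=[1,1,1,1,1], grip_force=50)

```text
time_s: 9.85
tcp_pos: [0.5978, -0.045, 0.161]
tcp_rot: [-0.001, -0.096, 0.995, 0.0]
force: [-1.0, -0.3, -2.4]
grip_width: 0.0202
grip_force: 49.4
```

```bash
python3 -c "
from h import *
C=np.array([.5695,-.1265,0]); t=sense()['tcp_pos'];print('tcp in chamber',pose(t-C,0,0,-.19)*1000)
go(.5946,-.0453,.145,.19+np.pi)"
```

```text
tcp in chamber [[ 43.16562438  74.72076709 160.98624461]]
t 9.85 tcp [ 0.59777714 -0.04497168  0.16098624] yaw -2.9493454182207923 tilt [-0.001  0.    -1.   ] joints [-0.09  0.46  1.73  0.    0.95 -1.86] F [-1.  -0.3 -2.4] 0.020154424085636502 49.3894100189209
turn deg [ 0.02 -0.07  0.13] then tool delta mm [ 3.2  0.3 16. ] before-turn [ 3.2  0.3 16. ]
```

apply_moves(offset=[[0,0.7,5],[0,0,5],[0,0,3],[0,0,0],[0,0,0]], turn=[[0,0,0],[0,0,0],[0,0,0],[0,0,0],[0,0,0]], jaw=[1,1,1,1,1])

```text
time_s: 10.27
tcp_pos: [0.5979, -0.0445, 0.1484]
tcp_rot: [-0.0, -0.096, 0.995, 0.0]
force: [0.0, -0.1, -1.9]
grip_width: 0.0196
grip_force: 49.4
```

apply_moves(offset=[[0,0,3],[0,0,3],[0,0,0],[0,0,0],[0,0,0]], turn=[[0,0,0],[0,0,0],[0,0,0],[0,0,0],[0,0,0]], jaw=[1,1,1,1,1])

```text
time_s: 10.68
tcp_pos: [0.5984, -0.0445, 0.143]
tcp_rot: [0.0, -0.096, 0.995, -0.0]
force: [0.3, -1.3, -0.6]
grip_width: 0.0205
grip_force: 49.4
```

The nose and pins went into the port cleanly and are just meeting the valve. I'll press down.

apply_moves(offset=[[0,0,3],[0,0,3],[0,0,2],[0,0,2],[0,0,0]], turn=[[0,0,0],[0,0,0],[0,0,0],[0,0,0],[0,0,0]], jaw=[1,1,1,1,1])

```text
time_s: 11.1
tcp_pos: [0.5986, -0.0445, 0.1331]
tcp_rot: [0.001, -0.096, 0.995, -0.0]
force: [0.2, -0.1, 5.2]
grip_width: 0.0194
grip_force: 49.7
```

```bash
python3 -c "
from h import *
C=np.array([.5695,-.1265,0]); t=sense();print('tcp in chamber',pose(t['tcp_pos']-C,0,0,-.19)*1000,t['torque'])
go(.5946,-.0453,.133,.19+np.pi)"
```

```text
tcp in chamber [[ 44.10631013  75.06235087 133.06259169]] [ 0.07532179 -0.13554673  0.01337582]
t 11.1 tcp [ 0.59863639 -0.04445858  0.13306259] yaw -2.949410763418505 tilt [ 0.001 -0.    -1.   ] joints [-0.09  0.5   1.75  0.    0.89 -1.86] F [ 0.2 -0.1  5.2] 0.019404326135419935 49.74246382713318
turn deg [-0.01  0.06  0.13] then tool delta mm [ 4.1 -0.1  0.1] before-turn [ 4.1 -0.1  0.1]
```

apply_moves(offset=[[0,0,1],[0,0,0.5],[0,0,0],[0,0,0],[0,0,0]], turn=[[0,0,0],[0,0,0],[0,0,0],[0,0,0],[0,0,0]], jaw=[1,1,1,1,1])

```text
time_s: 11.52
tcp_pos: [0.5987, -0.0444, 0.1329]
tcp_rot: [0.001, -0.096, 0.995, -0.0]
force: [-4.6, 1.4, 17.0]
grip_width: 0.0194
grip_force: 49.7
```

apply_moves(offset=[[0,-0.4,0],[0,-0.5,0],[0,-0.5,0],[0,-0.5,0],[0,0,0]], turn=[[0,0,6],[0,0,7],[0,0,7],[0,0,7],[0,0,0]], jaw=[1,1,1,1,1])

```text
time_s: 11.93
tcp_pos: [0.5996, -0.0464, 0.133]
tcp_rot: [0.002, 0.142, 0.99, 0.0]
force: [-0.6, 0.5, 13.3]
grip_width: 0.0196
grip_force: 49.9
```

apply_moves(offset=[[0,-0.5,0],[0,-0.5,0],[0,-0.5,0],[0,-0.5,0],[0,0,0]], turn=[[0,0,7],[0,0,7],[0,0,7],[0,0,7],[0,0,0]], jaw=[1,1,1,1,1])

```text
time_s: 12.35
tcp_pos: [0.599, -0.0486, 0.133]
tcp_rot: [0.002, 0.378, 0.926, 0.0]
force: [0.3, -0.6, 12.6]
grip_width: 0.0195
grip_force: 49.9
```

apply_moves(offset=[[0,-0.5,0],[0,-0.5,0],[0,-0.5,0],[0,-0.4,0],[0,0,0]], turn=[[0,0,7],[0,0,7],[0,0,7],[0,0,6],[0,0,0]], jaw=[1,1,1,1,1])

```text
time_s: 12.77
tcp_pos: [0.5974, -0.0498, 0.133]
tcp_rot: [0.002, 0.583, 0.813, 0.001]
force: [-0.2, -1.7, 12.1]
grip_width: 0.0194
grip_force: 49.9
```

```bash
python3 -c "
from h import *
C=np.array([.5695,-.1265,0]); t=sense();print('tcp in chamber',pose(t['tcp_pos']-C,0,0,-.19)*1000,t['torque'])
go(.5946,-.0453,.133,.19+np.pi/2)"
```

```text
tcp in chamber [[ 41.84595685  70.01689456 132.97728796]] [-0.39334181  0.17637251 -0.08229287]
t 12.77 tcp [ 0.59736959 -0.04984013  0.13297729] yaw 1.8971010258467036 tilt [ 0.004 -0.001 -1.   ] joints [-0.1   0.5   1.75 -0.    0.89 -0.43] F [-0.2 -1.7 12.1] 0.019449297724562043 49.87147808074951
turn deg [0.19 0.11 7.81] then tool delta mm [ 5.  -1.9 -0. ] before-turn [ 5.2 -1.2 -0. ]
```

apply_moves(offset=[[0.5,-0.5,0.2],[0,-0.4,0],[0,0,0],[0,0,0],[0,0,0]], turn=[[0,0,5],[0,0,4],[0,0,0],[0,0,0],[0,0,0]], jaw=[1,1,1,1,1])

```text
time_s: 13.18
tcp_pos: [0.5948, -0.05, 0.1329]
tcp_rot: [0.001, 0.643, 0.766, -0.0]
force: [-7.6, -4.6, 19.3]
grip_width: 0.0196
grip_force: 49.9
```

```bash
python3 -c "
from h import *
s=snapshot('scene'); cv2.imwrite('pics/c7.png',cv2.resize(s['pixels'][190:310,260:420],(800,600),interpolation=cv2.INTER_CUBIC))
C=np.array([.5695,-.1265,0]); t=sense();print('tcp in chamber',pose(t['tcp_pos']-C,0,0,-.19)*1000,t['torque'])
go(.5946,-.0453,.133,.19+np.pi/2)"
```

```text
tcp in chamber [[ 39.21851454  70.34803068 132.9143742 ]] [-0.74414915  1.21755059  0.17820267]
t 13.23 tcp [ 0.5947269  -0.05001117  0.13291437] yaw 1.7461610960099505 tilt [ 0.    -0.002 -1.   ] joints [-0.1   0.5   1.75 -0.    0.89 -0.28] F [-7.4 -4.5 20.3] 0.01956020601346467 49.85499322414398
turn deg [ 0.01  0.1  -0.84] then tool delta mm [ 4.7  0.8 -0.1] before-turn [ 4.7  0.7 -0.1]
```

View pics/c7.png

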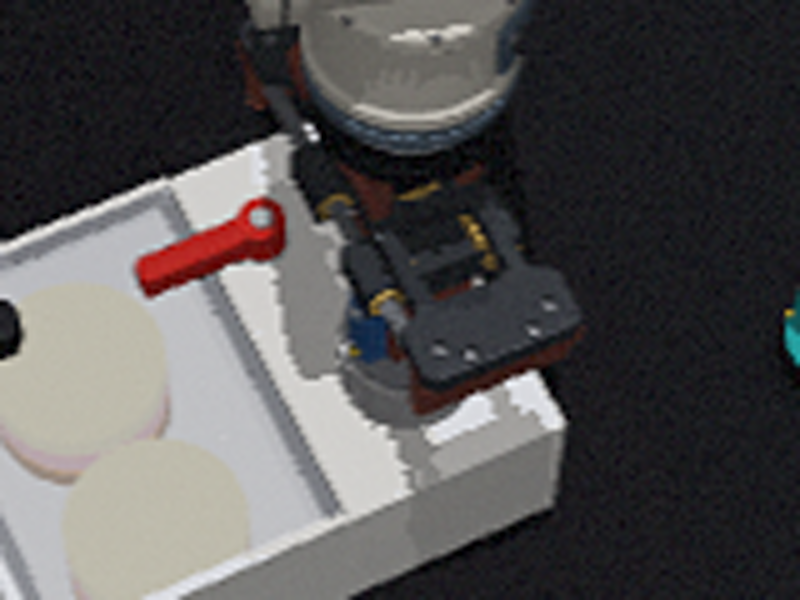

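The cartridge is flush on the collar (grey flange at crop (400,390)), turned to its stop and held at 50 N grip. The red bar lies across the lid's edge, from (265,215) to (145,275). I'm handing in.

```bash
python3 -c "
from rig import hand_in
print(hand_in())"
```

```text
the job is handed in; nothing more can be done
None
```

The job is handed in, with no verdict returned: the turnbutton is across the lid's edge, and the blue cartridge is in the port, turned to its stop and held pressed flush, with the lid shut and the bystanders not touched.

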